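Slide the guide eye round the bent rail to its stop

TASK

Put the hose guide eye back on the bent guide rail: thread it onto the rail's free end, slide it gently round both corners without forcing the rail, and with it push the rubber buffer ring fully home against the pad of the stop collar. Leave the eye hanging there on the last leg of the rail, and do not disturb the other things on the table.

Things in the scene. Friction and masses are not known exactly. Their poses are not given: they have to be found in the camera images.
- guide_eye: Guide eye standing on the table, 30 x 44 x 89 mm, about 0.22 kg: closed dark steel ring, hole axis level, with a flat aluminium grip tab above it and a heavier steel foot plate below, 30 (x) x 44 (y) x 10 mm. Origin at the centre of the underside, x along the hole axis, y across, z up; both faces are alike.
- eye_hole (a point): Centre of the eye's round hole, 36 mm above the underside, axes as the eye's. The hole is 17 mm in diameter and 16 mm long, the ring 34 mm in outer diameter. The grip tab is 16 mm thick (x), 28 mm wide (y) and reaches from 15 to 53 mm above this point.
- rail: Bent guide rail: steel rod of 12 mm diameter, level, 150 mm above the table, rigid and fixed, held only at its far end by a post and round foot; nothing stands above the rod but the stop collar. Origin on the rod axis at the rounded free tip, x along the straight first leg towards the stop, z up. Press it with less than 15 N.
- rail_bend (a point): End of the 70 mm first leg, axes as the rail's. From here: bend 55 degrees left (axis radius 30 mm), middle leg about 90 mm, bend 55 degrees right (same radius), last leg of 125 mm before it turns down. Bent by hand: at the end of each bend and halfway along the middle leg the level direction is up to 0.2 rad off either way, so feel or look for the true course.
- buffer (a joint): Slide of the black rubber buffer ring (25 mm diameter, 10 mm long), a tight fit on the last leg: 0 farthest out, 0.015 m home against the rubber pad (24 mm diameter, 6 mm, gives 1 mm per 2 N) on the steel stop collar (27 mm diameter). It stays where pushed; moving it takes about 4 N. The pad's face is 73 to 97 mm along the last leg; the buffer starts 11 to 15 mm before it.
- earplug_box: Bystander: small cream box, 36 x 56 x 70 mm, origin under its centre.
- glasses_case: Bystander: white ribbed plastic case, 62 x 106 x 40 mm, origin under its centre.
- sample_0: Bystander: wooden test piece with a milled pocket, 45 x 120 x 21 mm, lying under or near the rail, origin under its centre.
- marker_pen: Bystander: black and blue pen, 16 x 135 x 17 mm, origin under its centre.
- spanner_13: Bystander: small open-ended spanner lying flat, 28 x 139 x 5 mm, origin under its centre.

How it is judged:
By the outcome, as a careful person would: the job done as asked, in the order asked, and still so for the second after the job is handed in, with the robot touching nothing.
It also fails if it takes over 69 s, if anything falls off the work surface, if the arm or the gripper's body presses on something with over 40 N, if the wrist force passes 120 N, or if a joint passes its speed limit or range.

ROBOT

A 6-joint arm with a two-finger parallel gripper is mounted at the origin on a cart in front of the work surface, level with it; the furniture and walls round the work are solid. World frame = base frame: x ahead of the robot, y to its left, z up, the work surface at z = 0. Lengths are in m, angles in rad, forces in N, time in s.
With the tool pointing down it reaches from about 0.35 to 0.875 m from the base axis. Payload 15.5 kg.
Tool frame: the origin (TCP) lies at the very end of the fingers, on their centre line; the grasp point (between the pads) lies r.grip_depth behind it (r.grip_depth is the distance from the TCP to the grasp point, in m); z points along the fingers, y is the line along which they close (so a half turn about z gives the same grasp; the last joint's range is limited). The gripper opens to 85 mm and grips with 20 to 120 N. Pads are 22 mm wide; open, the fingers measure 114 mm over their backs; the gripper's body (76 mm by 85 mm) begins 54 mm behind the grasp point. The pads swing forward as they close: fully open they stand 13 mm farther back than shut.
Start: joints at [1.085, 0.494, 1.345, -0, 1.302, -0.096], TCP at [0.237, 0.578, 0.199] pointing down, gripper open.
Joint ranges: [-2.91, 2.91], [-0.82, 2.16], [0.22, 2.67], [-1.22, 4.37], [0.12, 2.79], [-3.08, 3.08]. Speed limits (rad/s): [1.89, 1.89, 2.57, 3.01, 3.01, 3.01].

INTERFACE

Orientations are given as [roll, pitch, yaw] about the fixed x, y, z axes, in that order (R = Rz(yaw) Ry(pitch) Rx(roll)).
In Python, from plant import r, eyes, workorder gives the robot as it stands. The module is installed in compiled form; this text tells all that it offers.
- The arm moves only by the shell command python3 -m inch 'ROWS'. ROWS is JSON, a list of rows, each a list of 3 entries, a list of its own where there are three numbers: the gripper command: -1 is fully open, 1 is shut, values between are in proportion, then the shift along the world's x, y, z in mm, then the turn about the world's z in rad. In form: [[grip, [x, y, z], turn], ...]. A call has 1 to 12 rows; each row is the pose to reach, as a shift and turn from the pose commanded when the call began; what a row does not reach only later rows make up. A row lasts 1/8 s, in which the tool goes at most 62.5 mm and 10.7 degrees, less where a joint would pass 70% of its speed; a pose out of reach is approached as far as the arm can. A call with a gripper value outside its range is refused whole. The fingers move at their own pace and stop on an object; the grip force is fixed at half the most. Time passes only in rows, so rows that repeat a pose let the fingers close. It gives the time, the measured TCP pose, the force, the opening and the grip force at its end, in the units of the state.
- r.get_obs(): the state, without advancing time (a new reading comes with each control period).
- eyes.grab_frame(name): name is "side" or "top" or "wrist"; returns a dict with "img" (384x512x3 uint8, red, green, blue), "K" (3x3 intrinsics, pixels), "dist" ([k1, k2, p1, p2, k3] as OpenCV has them; the pictures are not rectified), "xyz" and "attitude" of the camera in the world. Camera axes: x right, y up, looking along -z (the intrinsics and any distortion apply to the point x, -y, -z); pixel columns grow to the right and rows downward; lengths in m; the calibration is good to about 2 mm. A picture is of the moment at which its call begins. There is no depth.
- workorder.close_job(): hands the job in; it is judged then, once.
The state is a dict: "time": time; "joint_pos": joint angles; "dq": joint speeds; "joint_efforts": joint torques, N m; "ee_pos": TCP position; "orientation": TCP orientation; "wrist_force": force on the tool from outside, world axes, zero at the start; "torque": the same for the moment, N m; "opening": opening from 0.0 (shut) to 1.0 (fully open); "finger_force": force on a finger pad.
Only numpy, scipy, OpenCV 4.12 (cv2) and the standard library are available. Lean on these libraries where they do the work, as an engineer would, in place of code of your own. Each camera call takes 0.05 s, during which the arm holds its last target. There are 200 camera calls.

## Working session

There is one attempt and no reset: what is moved stays moved. The work goes in short steps, Python scripts to look and compute and a shell command to move; the robot and the scene stay as the last step left them, time stands still between calls to the robot, and variables do not carry over. Pictures are saved under pics/ and viewed, at most 10 in all, crops included, and the job is handed in when it is done.

```bash
mkdir -p pics; cat > h.py <<'E'
import numpy as np, cv2
from scipy.spatial.transform import Rotation as R
from plant import r, eyes, workorder
def Rm(f):
    a=np.array(f["attitude"],float)
    if a.shape==(3,3): return a
    return R.from_euler('xyz',a).as_matrix() if a.size==3 else R.from_quat(a).as_matrix()
def ray(f,u,v):
    p=cv2.undistortPoints(np.array([[[u,v]]],float),np.array(f["K"],float),np.array(f["dist"],float))[0,0]
    d=Rm(f)@np.array([p[0],-p[1],-1.0]); return np.array(f["xyz"],float),d/np.linalg.norm(d)
def onz(f,u,v,z):
    o,d=ray(f,u,v); return o+d*(z-o[2])/d[2]
def proj(f,P):
    P=np.atleast_2d(P); q=(P-np.array(f["xyz"]))@Rm(f); q=q*[1,-1,-1]
    return cv2.projectPoints(q,np.zeros(3),np.zeros(3),np.array(f["K"],float),np.array(f["dist"],float))[0][:,0]
def tri(f1,p1,f2,p2):
    o1,d1=ray(f1,*p1);o2,d2=ray(f2,*p2)
    t=np.linalg.lstsq(np.stack([d1,-d2],1),o2-o1,rcond=None)[0]
    a,b=o1+d1*t[0],o2+d2*t[1]; return (a+b)/2,np.linalg.norm(a-b)
def save(name,img): cv2.imwrite("pics/"+name+".png",cv2.cvtColor(np.ascontiguousarray(img),cv2.COLOR_RGB2BGR))
E
python3 - <<'E'
from h import *
import pickle
o=r.get_obs();print(o, r.grip_depth)
F={n:eyes.grab_frame(n) for n in("side","top","wrist")}
pickle.dump(F,open("f0.pkl","wb"))
for n,f in F.items(): print(n,f["xyz"],f["attitude"],f["K"],f["dist"]); 
save("t0",cv2.resize(F["top"]["img"],(800,600)));save("s0",cv2.resize(F["side"]["img"],(800,600)))
E
```

```text
{'time': 0.0, 'joint_pos': array([ 1.08551657e+00,  4.94183285e-01,  1.34616045e+00,  2.81378514e-05,
        1.30248261e+00, -9.54762100e-02]), 'dq': array([ 0.00074712, -0.00052341, -0.00286661,  0.00140131,  0.00040293,
        0.00055535]), 'joint_efforts': array([ 1.67965416e-03, -8.82123256e+01, -3.83883083e+01, -4.74691910e-05,
        9.56671051e-03,  3.40676718e-05]), 'ee_pos': array([0.23728685, 0.57776261, 0.19879028]), 'orientation': array([-3.14036717e+00, -1.44607635e-04,  2.75178154e+00]), 'wrist_force': array([-0.6459843 ,  0.32094166, -1.27897731]), 'torque': array([-0.01196435,  0.04040338, -0.04457643]), 'finger_force': 0.0, 'opening': 1.0031248212996051} 0.0187
side [0.43447486 0.74955766 0.63713277] [ 0.91212857  0.01541141 -3.00887823] [[358.62000101   0.         247.91105426]
 [  0.         358.62000101 191.69921396]
 [  0.           0.           1.        ]] [0.02427658 0.         0.         0.         0.        ]
top [0.46782045 0.05722644 0.96481985] [ 0.07186495  0.00527884 -1.54735062] [[373.72166617   0.         255.02053571]
 [  0.         373.72166617 194.99981772]
 [  0.           0.           1.        ]] [0.00728865 0.         0.         0.         0.        ]
wrist [0.17434277 0.60470584 0.37226558] [-2.74723737e-01  2.81674638e-04  1.18108089e+00] [[342.92025753   0.         256.65394484]
 [  0.         342.92025753 194.75340715]
 [  0.           0.           1.        ]] [-0.00175554  0.          0.          0.          0.        ]
```

View pics/t0.png

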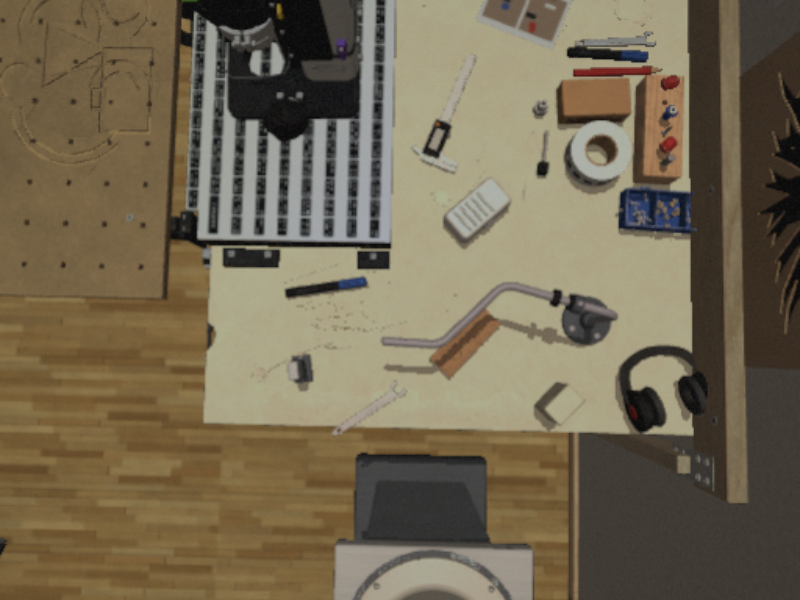

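View pics/s0.png

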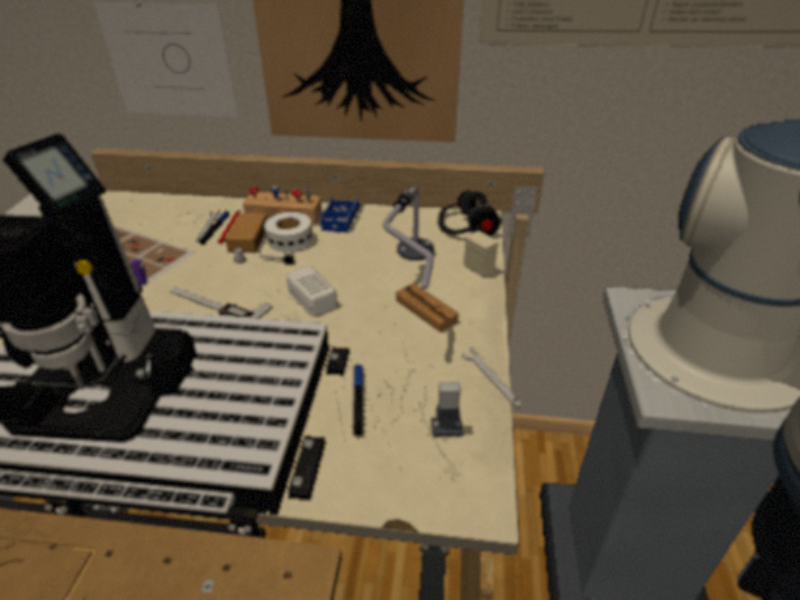

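Top view (800-scale): eye at (302,369), rail tip (385,341), bends near (437,343) and (505,288), buffer and collar near (557,297) and (577,303), post foot (585,320). In the side view the eye is at (448,408) and the rail tip near (428,285).

```bash
python3 - <<'E'
from h import *
import pickle
F=pickle.load(open("f0.pkl","rb"));f=F["top"]
s=0.64
for n,u,v,z in [("tip",383,341,.15),("b1",437,343,.15),("b2",503,288,.15),("buf",557,297,.15),("col",577,303,.15),("foot",585,322,.0),("eyetop",296,369,.089),("eyebase",302,369,.0),("box",565,400,.07),("sample",465,343,.02),("pen",326,288,.01),("spanner",370,408,.0)]:
    print(n,onz(f,u*s,v*s,z).round(3))
im=f["img"]
save("c_rail",cv2.resize(im[170:250,235:400],None,fx=4.8,fy=4.8,interpolation=cv2.INTER_CUBIC))
a=cv2.resize(im[215:265,170:230],None,fx=6.6,fy=6.6,interpolation=cv2.INTER_CUBIC)
g=F["side"]["img"]; b=cv2.resize(g[235:285,260:320],None,fx=6.6,fy=6.6,interpolation=cv2.INTER_CUBIC)
save("c_eye",np.hstack([a,b]))
E
```

```text
tip [0.475 0.083 0.15 ]
b1 [0.474 0.008 0.15 ]
b2 [ 0.553 -0.083  0.15 ]
buf [ 0.542 -0.158  0.15 ]
col [ 0.534 -0.186  0.15 ]
foot [ 0.516 -0.244  0.   ]
eyetop [0.431 0.214 0.089]
eyebase [0.427 0.22  0.   ]
box [ 0.393 -0.192  0.07 ]
sample [ 0.476 -0.045  0.02 ]
pen [0.561 0.184 0.01 ]
spanner [0.367 0.107 0.   ]
```

View pics/c_rail.png

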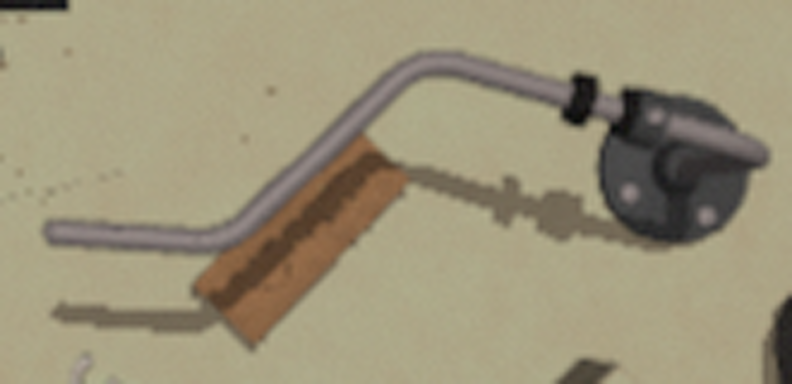

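View pics/c_eye.png

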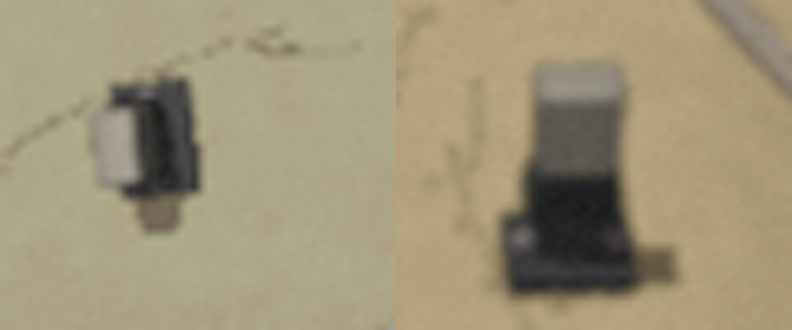

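Rail crop: tip (45,231), first bend about (215,238), second bend about (430,65), buffer (580,98), pad (625,108). Eye crop: tab top at (115,147), thin direction horizontal, so the hole axis lies roughly along world y.

```bash
cat > meas.py <<'E'
from h import *
def rail_line(f,z=.15,show=True):
    im=f["img"].astype(int); 
    # coarse polyline (full-res pixels) from crop
    c=np.array([(45,231),(205,238),(235,225),(385,85),(430,63),(560,94)])/4.8+[235,170]
    hsv=cv2.cvtColor(f["img"],cv2.COLOR_RGB2HSV).astype(float)
    L=cv2.cvtColor(f["img"],cv2.COLOR_RGB2LAB).astype(np.float32)[...,2]
    out=[]
    for a,b in zip(c[:-1],c[1:]):
        d=(b-a);n=np.linalg.norm(d);d/=n;nn=np.array([-d[1],d[0]])
        for t in np.arange(0,n,2.0):
            q=a+d*t; ss=np.arange(-7,7.01,.25); P=(q+np.outer(ss,nn)).astype(np.float32)
            v=cv2.remap(L,P[None,:,0],P[None,:,1],cv2.INTER_LINEAR)[0]
            w=np.clip((136.5-v),0,5)  # rail is bluish: low b*
            if w.sum()>5: 
                p=q+nn*(w*ss).sum()/w.sum(); out.append(np.r_[p,w.sum()*.25,onz(f,*p,z)[:2]])
    return np.array(out)
E
python3 - <<'E'
from meas import *
import pickle
F=pickle.load(open("f0.pkl","rb"));f=F["top"]
L=cv2.cvtColor(f["img"],cv2.COLOR_RGB2LAB)
print(L[216:222,240:256,2]); print(L[210:226,262,2])
o=rail_line(f);print(o.round(4)[:,2:].tolist())
for n in("top","side"):
    g=F[n];hsv=cv2.cvtColor(g["img"],cv2.COLOR_RGB2HSV)
    x0,y0,x1,y1=(178,222,206,252) if n=="top" else (275,240,300,270)
    print(n,hsv[y0:y1,x0:x1,1][::2, ::2]); print(hsv[y0:y1,x0:x1,2][::2,::2])
E
```

```text
[[145 144 146 145 140 134 134 133 132 133 134 134 135 137 137 136]
 [144 145 145 142 135 130 130 131 131 130 131 130 130 131 131 130]
 [145 145 145 141 134 131 131 132 130 131 130 131 129 131 131 130]
 [145 144 145 144 138 130 131 131 130 131 130 130 131 131 131 130]
 [145 145 144 145 142 134 131 132 131 130 129 129 130 130 130 131]
 [145 145 145 146 145 142 141 141 140 140 140 140 138 137 136 137]]
[145 146 145 145 145 146 140 131 131 131 130 132 141 145 145 145]
[[7.7266, 0.4763, 0.0849], [21.3501, 0.4755, 0.0805], [22.4858, 0.4756, 0.0762], [21.7207, 0.4753, 0.0718], [20.8555, 0.4751, 0.0675], [20.9609, 0.475, 0.0631], [21.1147, 0.4751, 0.0588], [21.3945, 0.4749, 0.0544], [22.0518, 0.4745, 0.0501], [22.6428, 0.4744, 0.0457], [22.3574, 0.4743, 0.0414], [21.4949, 0.4741, 0.037], [20.8145, 0.4739, 0.0327], [20.2812, 0.4738, 0.0283], [20.7842, 0.4738, 0.024], [21.5034, 0.4733, 0.0196], [21.1921, 0.4734, 0.0153], [22.2292, 0.4736, 0.0122], [22.1082, 0.4745, 0.0078], [20.458, 0.4759, 0.0036], [21.6824, 0.4781, -0.0001], [20.4863, 0.4795, -0.0018], [21.0815, 0.4821, -0.0053], [21.7546, 0
[... 3429 characters left out ...]
65 162 164 161 157 156 161 175 177 177]
 [181 181 173 145 147 149 146 147 145 142 171 173 175]
 [184 179 177 140 150 153 152 151 146 138 155 177 178]
 [181 182 175 120 114 119 118 115 113 111 156 177 180]
 [184 182 177 105  92  93  92  92  87  98 164 180 180]
 [177 179 175 109  94  92  92  87  87 106 171 181 179]
 [178 179 171 105  88  90  92  89  88 111 175 183 178]
 [176 176 159  95  90  88  93  90  89 114 173 180 176]
 [180 180 124  72  88  87  88  84  83 106 175 178 178]
 [184 177  98  49  47  46  46  43  40  79 171 180 178]
 [182 175 101  41  36  30  32  31  33  63 159 181 178]
 [173 149  93  37  33  37  32  32  30  58 151 181 179]
 [141  74  63  38  36  34  36  34  38  43 139 183 175]]
```

```bash
python3 - <<'E'
from meas import *
import pickle
F=pickle.load(open("f0.pkl","rb"))
def rect(g,box,m):
    x0,y0,x1,y1=box; M=np.zeros(g["img"].shape[:2],np.uint8); hsv=cv2.cvtColor(g["img"],cv2.COLOR_RGB2HSV)
    M[y0:y1,x0:x1]=m(hsv)[y0:y1,x0:x1]*255
    c=max(cv2.findContours(M,cv2.RETR_EXTERNAL,cv2.CHAIN_APPROX_NONE)[0],key=cv2.contourArea)
    mo=cv2.moments(M,True); return (mo['m10']/mo['m00'],mo['m01']/mo['m00']),cv2.minAreaRect(c)
ct,rt=rect(F["top"],(182,230,194,246),lambda h:(h[...,1]<43)&(h[...,2]>120))
cs,rs=rect(F["side"],(278,240,298,256),lambda h:(h[...,1]<56)&(h[...,2]>130))
print(ct,rt,cs,rs)
print("onz",onz(F["top"],*ct,.089),onz(F["side"],*cs,.089),"tri",tri(F["top"],ct,F["side"],cs))
print(np.array([onz(F["top"],*p,.089)[:2] for p in cv2.boxPoints(rt)]).round(4))
E
```

```text
(186.74285714285713, 236.84285714285716) ((187.0, 236.5), (11.0, 6.0), 90.0) (287.0, 247.0) ((287.0, 247.0), (4.0, 12.0), 90.0)
onz [0.42925673 0.22023559 0.089     ] [0.43107825 0.22542312 0.089     ] tri (array([0.43005624, 0.22109126, 0.08454188]), np.float64(0.0019908228859884095))
[[0.4427 0.2271]
 [0.443  0.2131]
 [0.4175 0.2122]
 [0.4172 0.2262]]
```

```bash
python3 -m inch '[[-1,[100,-190,20],-0.55],[-1,[193,-357,0],-1.06],[-1,[193,-357,0],-1.06],[-1,[193,-357,0],-1.06],[-1,[193,-357,0],-1.06],[-1,[193,-357,0],-1.06],[-1,[193,-357,0],-1.06],[-1,[193,-357,0],-1.06],[-1,[193,-357,0],-1.06],[-1,[193,-357,0],-1.06]]'
python3 - <<'E'
from h import *
import pickle
f=eyes.grab_frame("wrist");pickle.dump(f,open("w1.pkl","wb"));o=r.get_obs();print(o["ee_pos"],o["orientation"],f["xyz"],f["attitude"])
save("w1",cv2.resize(f["img"],(800,600)))
print(proj(f,[[.43,.2205,.089],[.43,.2205,0]]))
E
```

```text
time: 1.4
ee_pos: [0.43, 0.2219, 0.1993]
orientation: [-3.141, -0.0, 1.693]
wrist_force: [0.1, -0.1, -0.2]
opening: 1.002
finger_force: 0.0
[0.43006637 0.22190078 0.19936084] [-3.14153576e+00 -6.86494339e-05  1.69320927e+00] [0.42188146 0.29051032 0.37274409] [-0.27327157 -0.00151181  0.1223709 ]
[[255.57790429 184.52704946]
 [255.69982531 165.05192509]]
```

View pics/w1.png

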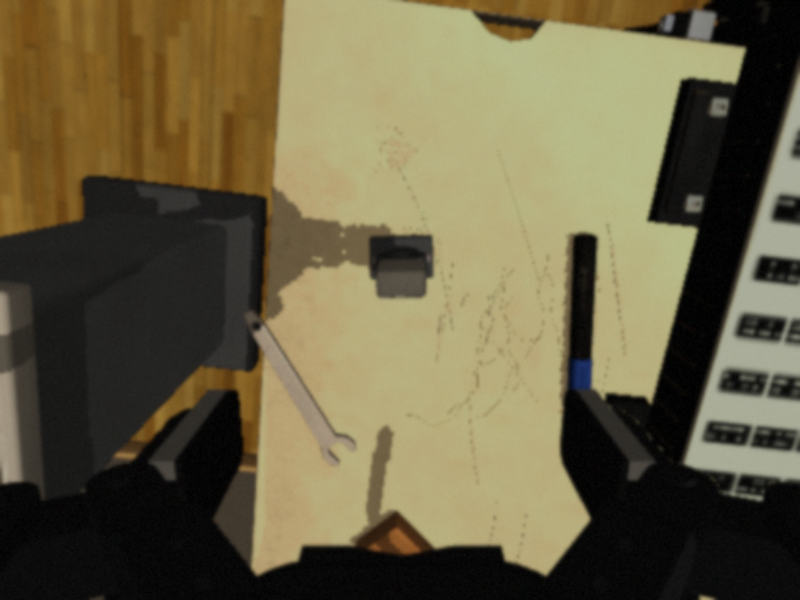

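Wrist view: the eye's foot back edge runs (370,237)–(433,237), and the tab spans x 376–427 down to row 297. It is well aligned with the gripper; the fingers are at (215,430) and (595,430).

```bash
python3 - <<'E'
from h import *
import pickle
f=pickle.load(open("w1.pkl","rb"));g=cv2.cvtColor(f["img"],cv2.COLOR_RGB2GRAY).astype(int)
for c in (244,250,256,262,268): print(c,g[146:196,c].tolist())
for rr in (156,174,186): print(rr,g[rr,230:284].tolist())
E
```

```text
244 [99, 98, 99, 95, 76, 51, 34, 28, 26, 29, 28, 29, 29, 25, 24, 22, 21, 18, 19, 24, 33, 42, 45, 48, 50, 50, 50, 57, 69, 76, 76, 80, 82, 82, 78, 81, 76, 80, 77, 79, 79, 75, 78, 89, 119, 151, 167, 172, 171, 170]
250 [148, 145, 138, 116, 78, 47, 31, 29, 27, 30, 28, 27, 28, 23, 21, 20, 19, 21, 22, 30, 39, 46, 50, 51, 51, 50, 52, 61, 70, 74, 81, 82, 83, 83, 81, 83, 82, 80, 79, 78, 80, 78, 76, 78, 102, 141, 166, 171, 173, 172]
256 [167, 168, 169, 154, 112, 64, 49, 54, 56, 56, 52, 41, 29, 21, 21, 27, 28, 28, 25, 31, 41, 49, 50, 49, 54, 50, 56, 63, 72, 78, 80, 83, 83, 81, 80, 83, 85, 81, 82, 82, 81, 80, 89, 106, 129, 152, 168, 172, 173, 174]
262 [155, 163, 163, 142, 102, 65, 50, 53, 57, 57, 56, 48, 32, 25, 22, 22, 19, 21, 23, 32, 42, 48, 49, 53, 52, 52, 57, 64, 73, 81, 84, 85, 82, 83, 83, 83, 83, 81, 81, 82, 80, 77, 77, 88, 119, 154, 170, 175, 175, 175]
268 [162, 161, 160, 143, 101, 60, 49, 55, 57, 57, 57, 56, 56, 50, 40, 27, 20, 22, 31, 44, 50, 50, 51, 50, 53, 52, 57, 65, 73, 81, 84, 84, 84, 83, 84, 82, 82, 81, 82, 82, 76, 76, 74, 83, 114, 150, 169, 172, 173, 172]
156 [98, 96, 97, 97, 97, 84, 61, 37, 30, 29, 30, 29, 24, 28, 28, 28, 31, 29, 29, 29, 28, 32, 35, 43, 49, 52, 52, 50, 50, 52, 52, 54, 56, 56, 57, 55, 56, 57, 57, 57, 58, 57, 58, 56, 59, 60, 88, 134, 160, 166, 163, 161, 164, 170]
174 [172, 172, 172, 172, 171, 157, 118, 74, 53, 45, 44, 49, 60, 67, 69, 68, 69, 69, 69, 70, 70, 70, 71, 74, 71, 72, 72, 73, 75, 73, 73, 75, 73, 73, 73, 71, 71, 75, 73, 74, 70, 62, 52, 48, 52, 54, 80, 123, 157, 170, 170, 164, 154, 161]
186 [170, 171, 172, 173, 171, 171, 173, 170, 172, 161, 137, 100, 78, 75, 79, 80, 84, 78, 80, 82, 80, 81, 79, 81, 82, 81, 81, 77, 80, 79, 78, 82, 80, 84, 80, 80, 77, 81, 76, 79, 74, 74, 105, 147, 169, 170, 171, 171, 172, 172, 172, 172, 172, 170]
```

```bash
python3 -m inch '[[-1,[1,1,-50],0],[-1,[1,1,-100],0],[-1,[1,1,-135],0],[-1,[1,1,-144],0],[-1,[1,1,-144],0],[1,[1,1,-144],0],[1,[1,1,-144],0],[1,[1,1,-144],0],[1,[1,1,-144],0],[1,[1,1,-144],0],[1,[1,1,-144],0]]'
```

```text
time: 2.82
ee_pos: [0.4316, 0.2222, 0.0561]
orientation: [3.141, -0.0, 1.692]
wrist_force: [-2.7, -0.7, 14.3]
opening: 0.274
finger_force: 58.2
```

```bash
python3 -m inch '[[1,[0,0,20],0],[1,[0,0,60],0],[1,[0,0,114],0],[1,[22,-45,114],-0.15],[1,[45,-92,114],-0.15],[1,[45,-92,114],-0.15],[1,[45,-92,114],-0.15],[1,[45,-92,114],-0.15],[1,[45,-92,114],-0.15]]'
python3 - <<'E'
from meas import *
import pickle
F={n:eyes.grab_frame(n) for n in("side","top","wrist")};pickle.dump(F,open("f2.pkl","wb"))
o=r.get_obs();print(o["ee_pos"],o["orientation"],o["wrist_force"])
a=cv2.resize(F["side"]["img"][150:250,215:315],(400,400),interpolation=cv2.INTER_CUBIC)
b=cv2.resize(F["wrist"]["img"],(400,300))
c=cv2.resize(F["top"]["img"][160:260,200:300],(400,400),interpolation=cv2.INTER_CUBIC)
save("x2",np.hstack([a,c]))
E
```

```text
time: 3.95
ee_pos: [0.4761, 0.1308, 0.1693]
orientation: [-3.141, -0.0, 1.543]
wrist_force: [-0.4, 0.0, 0.2]
opening: -0.003
finger_force: 0.0
[0.47632066 0.13052377 0.16936956] [-3.14153205e+00  2.08196990e-05  1.54259238e+00] [-0.51353163 -0.30810801 -0.57049908]
```

View pics/x2.png

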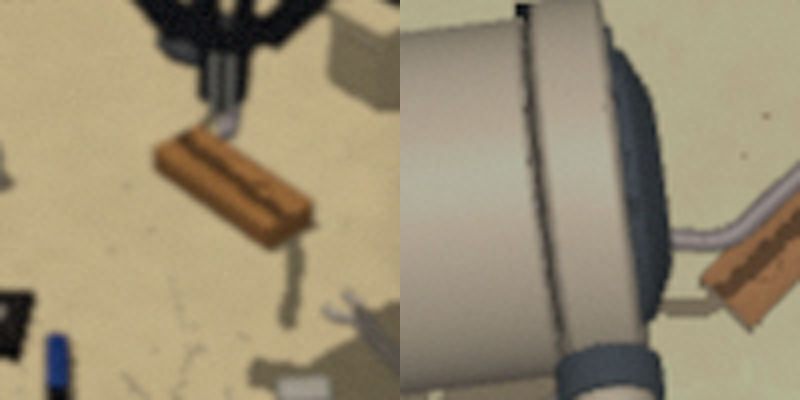

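The eye slipped out of the grip. The side crop shows its tab top near (300,385), about where it first stood. I'll go back above it and look again.

```bash
python3 -m inch '[[-1,[-22,45,15],0.1],[-1,[-45,92,30],0.15],[-1,[-45,92,30],0.15],[-1,[-45,92,30],0.15],[-1,[-45,92,30],0.15]]'
python3 - <<'E'
from h import *
import pickle
f=eyes.grab_frame("wrist");pickle.dump(f,open("w3.pkl","wb"));o=r.get_obs();print(o["ee_pos"],o["orientation"],f["xyz"])
s=pickle.load(open("f2.pkl","rb"))["side"]["img"][225:285,260:320]
save("w3",np.hstack([cv2.resize(f["img"][100:250,170:340],(510,450)),cv2.resize(s,(290,450))]))
g=cv2.cvtColor(f["img"],cv2.COLOR_RGB2GRAY).astype(int)
for c in (244,256,268): print(c,g[146:196,c].tolist())
for rr in (156,174,186): print(rr,g[rr,230:284].tolist())
E
```

```text
time: 4.72
ee_pos: [0.4317, 0.2214, 0.199]
orientation: [-3.141, 0.0, 1.691]
wrist_force: [-0.4, -0.1, -0.0]
opening: 0.997
finger_force: 0.0
[0.43175706 0.2213177  0.19905428] [-3.14103705e+00  2.70886773e-04  1.69036453e+00] [0.42379765 0.29008222 0.37243766]
244 [102, 100, 100, 87, 64, 39, 28, 26, 27, 28, 29, 28, 23, 20, 20, 21, 21, 26, 21, 32, 40, 46, 51, 53, 51, 52, 57, 62, 73, 77, 83, 82, 86, 84, 81, 81, 82, 80, 79, 83, 79, 80, 87, 100, 123, 151, 168, 172, 173, 171]
256 [165, 162, 147, 124, 84, 53, 50, 56, 55, 52, 50, 46, 36, 23, 19, 19, 14, 21, 27, 36, 46, 52, 51, 52, 52, 53, 58, 68, 75, 79, 84, 85, 83, 84, 85, 83, 83, 81, 82, 80, 78, 77, 76, 88, 122, 155, 170, 175, 174, 175]
268 [170, 165, 154, 138, 116, 91, 76, 69, 66, 69, 69, 69, 70, 69, 67, 71, 71, 73, 74, 75, 73, 69, 62, 61, 61, 64, 62, 59, 60, 63, 78, 117, 154, 169, 173, 174, 174, 173, 173, 174, 172, 174, 175, 173, 173, 173, 173, 174, 172, 175]
156 [33, 31, 29, 30, 27, 26, 25, 28, 28, 26, 28, 27, 28, 29, 29, 29, 29, 26, 30, 28, 28, 32, 37, 39, 41, 45, 50, 55, 54, 58, 58, 57, 59, 57, 55, 55, 56, 57, 69, 107, 147, 167, 171, 172, 169, 166, 167, 169, 166, 166, 168, 169, 172, 172]
174 [62, 51, 59, 64, 66, 69, 71, 71, 71, 70, 74, 71, 69, 75, 73, 72, 73, 73, 73, 75, 74, 74, 76, 73, 75, 75, 75, 76, 75, 74, 73, 67, 59, 45, 40, 42, 50, 52, 60, 95, 144, 165, 171, 173, 172, 171, 173, 172, 173, 173, 167, 163, 165, 171]
186 [155, 121, 90, 76, 78, 80, 80, 82, 82, 83, 82, 80, 80, 82, 79, 78, 80, 79, 79, 80, 79, 80, 81, 80, 81, 79, 78, 78, 80, 79, 79, 75, 81, 112, 150, 168, 173, 173, 172, 172, 173, 175, 173, 173, 173, 171, 171, 172, 173, 172, 173, 175, 171, 168]
```

View pics/w3.png

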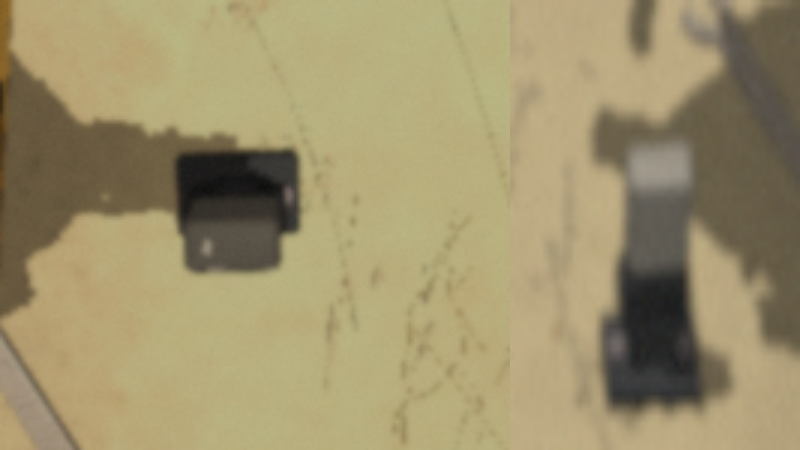

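Crop: the eye still stands upright with the same yaw, about 7 mm further toward −x. I'll re-grasp a little lower and check the grip in stages before lifting.

```bash
python3 -m inch '[[-1,[-7,1,-50],0],[-1,[-7,1,-100],0],[-1,[-7,1,-138],0],[-1,[-7,1,-149],0],[-1,[-7,1,-149],0],[-1,[-7,1,-149],0],[1,[-7,1,-149],0],[1,[-7,1,-149],0],[1,[-7,1,-149],0],[1,[-7,1,-149],0]]'; python3 -m inch '[[1,[0,0,0],0]]'; python3 -m inch '[[1,[0,0,0],0],[1,[0,0,0],0]]'; python3 -m inch '[[1,[0,0,0],0],[1,[0,0,0],0],[1,[0,0,0],0]]'
```

```text
time: 6.02
ee_pos: [0.4245, 0.2232, 0.0509]
orientation: [3.141, -0.0, 1.692]
wrist_force: [-3.5, -1.0, 12.9]
opening: 0.3
finger_force: 58.2
time: 6.15
ee_pos: [0.4245, 0.2232, 0.0509]
orientation: [3.141, -0.0, 1.692]
wrist_force: [-4.0, 0.2, 13.8]
opening: 0.302
finger_force: 58.2
time: 6.4
ee_pos: [0.4245, 0.2232, 0.0509]
orientation: [3.141, -0.0, 1.692]
wrist_force: [-3.3, -0.5, 13.3]
opening: 0.302
finger_force: 58.2
time: 6.78
ee_pos: [0.4245, 0.2232, 0.0509]
orientation: [3.141, -0.0, 1.692]
wrist_force: [-2.9, -0.5, 13.0]
opening: 0.302
finger_force: 58.2
```

```bash
python3 -m inch '[[-1,[0,0,0],0],[-1,[0,0,0],0],[-1,[0,0,0],0],[-1,[0,-1,-7],0],[-1,[0,-1,-7],0],[1,[0,-1,-7],0],[1,[0,-1,-7],0],[1,[0,-1,-7],0],[1,[0,-1,-7],0],[1,[0,-1,-7],0],[1,[0,-1,-7],0]]'; python3 -m inch '[[1,[0,0,2],0],[1,[0,0,4],0],[1,[0,0,6],0],[1,[0,0,6],0]]'
python3 - <<'E'
from h import *
f=eyes.grab_frame("side");g=eyes.grab_frame("wrist")
save("s4",np.hstack([cv2.resize(f["img"][215:285,255:325],(400,400),interpolation=cv2.INTER_CUBIC),cv2.resize(g["img"][184:384,156:356],(400,400))]))
E
```

```text
time: 8.15
ee_pos: [0.4244, 0.2222, 0.0437]
orientation: [3.141, -0.0, 1.692]
wrist_force: [-2.5, -1.0, 7.9]
opening: 0.308
finger_force: 58.5
time: 8.65
ee_pos: [0.4246, 0.2221, 0.0495]
orientation: [3.141, -0.0, 1.692]
wrist_force: [-0.2, -0.6, -1.8]
opening: 0.307
finger_force: 59.1
```

View pics/s4.png

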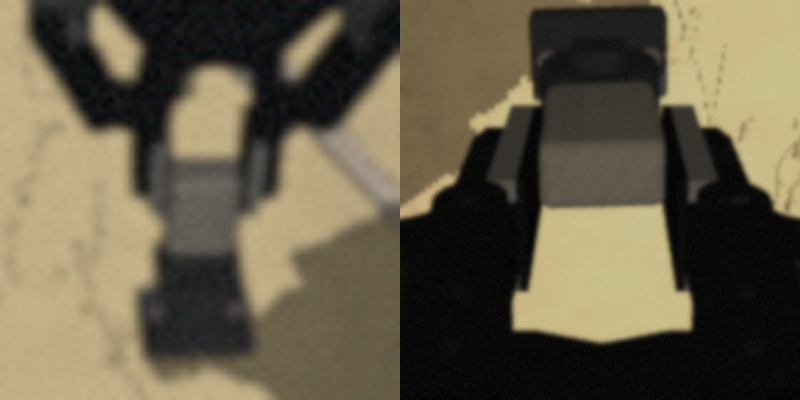

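The side crop shows the pads holding only the upper half of the tab, with the eye lifted 6 mm. I'll set it down and take a deeper grip.

```bash
python3 -m inch '[[1,[0,0,-3],0],[1,[0,0,-6],0],[-1,[0,0,-6],0],[-1,[0,0,-6],0],[-1,[0,0,-6],0],[-1,[0,0,-14],0],[-1,[0,0,-14],0],[1,[0,0,-14],0],[1,[0,0,-14],0],[1,[0,0,-14],0],[1,[0,0,-14],0],[1,[0,0,-14],0]]'; python3 -m inch '[[1,[0,0,0],0],[1,[0,0,3],0],[1,[0,0,6],0],[1,[0,0,20],0],[1,[0,0,40],0],[1,[0,0,60],0],[1,[0,0,80],0],[1,[0,0,100],0],[1,[0,0,113],0],[1,[0,0,113],0]]'
```

```text
time: 10.25
ee_pos: [0.4243, 0.2221, 0.0356]
orientation: [-3.141, -0.0, 1.692]
wrist_force: [-2.6, -0.2, 6.9]
opening: 0.313
finger_force: 58.7
time: 11.5
ee_pos: [0.425, 0.2223, 0.1493]
orientation: [3.14, -0.0, 1.692]
wrist_force: [0.5, 0.1, -2.6]
opening: 0.313
finger_force: 59.6
```

```bash
python3 -m inch '[[1,[6,-10,1],-0.03],[1,[13,-21,1],-0.05],[1,[23,-38,1],-0.08],[1,[35,-57,1],-0.12],[1,[45,-74,1],-0.15],[1,[52,-85,1],-0.15],[1,[52,-85,1],-0.15],[1,[52,-85,1],-0.15]]'
cat > wr.py <<'E'
from h import *
import sys
# rail centre in the wrist picture: for rows, centroid of low-b* pixels near the predicted course
def look(pred,lo,hi,half=9,thr=137):
    f=eyes.grab_frame("wrist");o=r.get_obs()
    L=cv2.cvtColor(f["img"],cv2.COLOR_RGB2LAB).astype(float)
    return f,o,L
E
python3 - <<'E'
from wr import *
import pickle
f,o,L=look(0,0,0);pickle.dump(f,open("w5.pkl","wb"))
print(o["ee_pos"],o["orientation"],o["wrist_force"],o["opening"])
print(proj(f,[[.4765,.085,.15],[.4755,.0805,.15],[.4745,.05,.15]]).round(1))
print(proj(f,[o["ee_pos"]]).round(1))
for v in range(280,356,6): print(v,L[v,222:292:2,2].astype(int).tolist())
save("w5",cv2.resize(f["img"],(800,600)))
E
```

```text
time: 12.5
ee_pos: [0.4761, 0.1373, 0.1492]
orientation: [-3.141, -0.0, 1.542]
wrist_force: [-0.3, 0.5, -2.9]
opening: 0.313
finger_force: 59.5
[0.47608799 0.13748318 0.149271  ] [-3.14114789e+00 -4.55054787e-05  1.54234622e+00] [ 0.80681345 -0.11773512 -1.51257108] 0.31730695255001706
[[259.1 316. ]
 [257.6 322.7]
 [257.3 366. ]]
[[255.7 231.1]]
280 [130, 135, 135, 137, 136, 136, 137, 137, 137, 137, 137, 137, 137, 136, 138, 138, 137, 136, 136, 137, 137, 137, 137, 137, 137, 138, 138, 137, 136, 137, 137, 137, 136, 135, 134]
286 [128, 135, 136, 136, 136, 137, 137, 137, 137, 137, 137, 137, 137, 137, 137, 137, 137, 137, 137, 138, 138, 136, 136, 138, 138, 137, 138, 137, 136, 136, 136, 137, 135, 134, 133]
292 [129, 134, 137, 136, 136, 137, 137, 137, 137, 136, 137, 137, 136, 137, 136, 138, 137, 136, 136, 137, 136, 137, 136, 138, 135, 137, 137, 137, 137, 137, 137, 136, 136, 136, 134]
298 [127, 140, 145, 139, 139, 138, 141, 145, 143, 142, 142, 142, 142, 141, 142, 148, 151, 153, 154, 153, 153, 154, 154, 153, 153, 153, 154, 154, 154, 154, 155, 155, 156, 155, 141]
304 [128, 140, 145, 146, 154, 1
[... 888 characters left out ...]
 168, 170, 169, 169, 167, 160, 168, 170, 169, 170, 166, 142, 134, 134, 134, 134, 134, 134, 135, 134, 134, 155, 168, 169, 169, 169, 169, 166, 160, 152, 151, 151]
340 [157, 156, 160, 163, 167, 168, 168, 170, 170, 169, 166, 161, 158, 156, 139, 133, 134, 134, 135, 134, 134, 135, 134, 134, 153, 164, 167, 166, 167, 168, 168, 169, 169, 168, 166]
346 [156, 156, 157, 156, 157, 156, 159, 163, 167, 168, 169, 168, 169, 168, 145, 133, 135, 135, 134, 135, 135, 135, 134, 135, 145, 153, 152, 152, 163, 166, 168, 168, 169, 169, 167]
352 [128, 128, 128, 129, 130, 134, 137, 139, 144, 149, 151, 158, 163, 161, 142, 133, 135, 134, 134, 134, 135, 134, 134, 135, 140, 143, 140, 136, 131, 130, 130, 129, 130, 127, 128]
```

```bash
cat > wr.py <<'E'
from h import *
def look(u0=None,f=None,rows=range(300,352,4)):
    f=f or eyes.grab_frame("wrist");o=r.get_obs()
    b=cv2.cvtColor(f["img"],cv2.COLOR_RGB2LAB)[...,2].astype(int)
    c=u0 or 256; P=[]
    for v in list(rows)[::-1]:
        m=np.r_[0,(b[v,190:322]<145).astype(int),0];e=np.flatnonzero(np.diff(m))
        runs=[(s,t) for s,t in zip(e[::2],e[1::2]) if 12<=t-s<=40 and s>0 and t<132]
        if not runs: continue
        s,t=min(runs,key=lambda q:abs((q[0]+q[1])/2+189.5-c)); c=(s+t)/2+189.5
        P.append(np.r_[v,c,t-s,1000*onz(f,c,v,.15)[:2]])
    P=np.array(P); p=1000*o["ee_pos"];th=o["orientation"][2]
    ax=np.array([-np.cos(th),-np.sin(th)])  # hole axis, forward
    n=np.array([-ax[1],ax[0]])              # left
    print("tcp",p.round(1),"axis deg",np.degrees(np.arctan2(ax[1],ax[0])).round(1),"F",np.round(o["wrist_force"],1),"M",np.round(o["torque"],2),"open",round(o["opening"],3),"t",round(o["time"],1))
    if len(P):
        d=P[:,3:]-p[:2]
        print(np.c_[P,d@ax,d@n].round(1))
    return f,o,P
E
python3 - <<'E'
from wr import *
import pickle
f,o,P=look(f=pickle.load(open("w5.pkl","rb")))
print(np.polyfit(P[:,4],P[:,3],1))
E
```

```text
tcp [476.1 137.5 149.3] axis deg -91.6 F [ 0.8 -0.1 -1.5] M [ 0.04 -0.02 -0.01] open 0.317 t 12.6
[[348.  259.5  20.  476.2  62.9  74.5   2.2]
 [344.  260.   19.  476.5  65.8  71.7   2.5]
 [340.  259.5  20.  476.3  68.6  68.9   2.2]
 [336.  259.5  20.  476.4  71.4  66.1   2.2]
 [332.  259.5  20.  476.5  74.1  63.3   2.2]
 [328.  259.   21.  476.2  76.9  60.6   1.9]
 [324.  259.   21.  476.3  79.6  57.8   1.9]
 [320.  260.5  20.  477.2  82.3  55.1   2.7]
 [316.  260.5  20.  477.3  85.   52.4   2.7]
 [312.  260.   17.  477.1  87.7  49.8   2.4]]
[4.02548578e-02 4.73564963e+02]
```

```bash
python3 -m inch '[[1,[1.5,-12,0],0],[1,[1.5,-24,0],0],[1,[1.5,-34,0],0],[1,[1.3,-39,0],0],[1,[1.2,-43,0],0],[1,[1,-47,0],0],[1,[1,-51,0],0],[1,[1,-51,0],0]]'
python3 -c "
from wr import *
look()"
```

```text
time: 13.55
ee_pos: [0.4775, 0.086, 0.1494]
orientation: [-3.142, 0.0, 1.542]
wrist_force: [-0.0, -0.5, -3.0]
opening: 0.314
finger_force: 59.5
tcp [477.5  86.1 149.4] axis deg -91.7 F [-0.1  0.5 -2.5] M [ 0.01 -0.    0.02] open 0.314 t 13.6
[[ 3.480e+02  2.560e+02  2.100e+01  4.754e+02  1.150e+01  7.460e+01
   1.000e-01]
 [ 3.440e+02  2.550e+02  1.900e+01  4.749e+02  1.440e+01  7.180e+01
  -5.000e-01]
 [ 3.400e+02  2.540e+02  1.900e+01  4.744e+02  1.720e+01  6.900e+01
  -1.100e+00]
 [ 3.360e+02  2.540e+02  1.900e+01  4.745e+02  2.000e+01  6.620e+01
  -1.100e+00]
 [ 3.320e+02  2.540e+02  1.900e+01  4.745e+02  2.270e+01  6.340e+01
  -1.100e+00]
 [ 3.280e+02  2.540e+02  1.900e+01  4.746e+02  2.550e+01  6.070e+01
  -1.100e+00]
 [ 3.240e+02  2.540e+02  1.900e+01  4.747e+02  2.820e+01  5.790e+01
  -1.100e+00]
 [ 3.200e+02  2.540e+02  1.900e+01  4.748e+02  3.090e+01  5.520e+01
  -1.100e+00]
 [ 3.160e+02  2.545e+02  2.000e+01  4.752e+02  3.360e+01  5.250e+01
  -8.000e-01]
 [ 3.120e+02  2.540e+02  1.900e+01  4.750e+02  3.630e+01  4.990e+01
  -1.100e+00]
 [ 3.080e+02  2.545e+02  2.000e+01  4.753e+02  3.890e+01  4.720e+01
  -8.000e-01]
 [ 3.040e+02  2.550e+02  2.100e+01  4.757e+02  4.150e+01  4.460e+01
  -5.000e-01]
 [ 3.000e+02  2.550e+02  2.100e+01  4.758e+02  4.420e+01  4.200e+01
  -5.000e-01]]
```

```bash
python3 -m inch '[[1,[-0.8,-6,0.3],0],[1,[-1,-13,0.3],0],[1,[-1.4,-20,0.3],0],[1,[-1.7,-27,0.3],0],[1,[-2,-34,0.3],0],[1,[-2.3,-41,0.3],0],[1,[-2.6,-48,0.3],0],[1,[-2.8,-54,0.3],0],[1,[-2.8,-54,0.3],0]]'
python3 -c "
from wr import *
look()"
```

```text
time: 14.72
ee_pos: [0.4747, 0.0317, 0.1497]
orientation: [-3.142, 0.0, 1.541]
wrist_force: [0.1, -0.4, -1.8]
opening: 0.315
finger_force: 59.5
tcp [474.7  32.  149.7] axis deg -91.7 F [ 0.5 -0.1 -2.5] M [-0.01  0.03 -0.01] open 0.312 t 14.8
```

```bash
cat > path.py <<'E'
from meas import *
import pickle
from scipy.interpolate import UnivariateSpline
def path(off=(1,3)):
    o=1000*rail_line(pickle.load(open("f0.pkl","rb"))["top"])[1:,3:5]+off
    s=np.r_[0,np.cumsum(np.linalg.norm(np.diff(o,axis=0),axis=1))]
    k=np.r_[True,np.diff(s)>.8]; s,o=s[k],o[k]
    fx=UnivariateSpline(s,o[:,0],s=len(s)*.12);fy=UnivariateSpline(s,o[:,1],s=len(s)*.12)
    return s,lambda t:np.c_[fx(t),fy(t)]
def rows(p0,yaw0,y_or_s,step=6,off=(1,3)):
    S,f=path(off); ss=np.arange(0,S[-1]+30,.25); Q=f(np.clip(ss,0,S[-1]));
    i0=np.argmin(np.hypot(*(Q-p0).T)); s0=ss[i0]
    for t in np.arange(s0,min(s0+y_or_s,S[-1]-8),step):
        a,b,c=f(np.array([t-8,t,t+8])); d=c-a; m=(a+2*b+c)/4
        yaw=np.arctan2(d[1],d[0]); print(round(t,1),(m-p0).round(1),"turn",round(yaw-yaw0,3),"at",m.round(1),np.degrees(yaw).round(1))
E
python3 -c "
from path import *
rows(np.array([474.7,32.]),np.radians(-91.7),200,5)"
```

```text
51.2 [-0.4  0. ] turn -0.029 at [474.3  32. ] -93.4
56.2 [-0.5 -5. ] turn 0.015 at [474.2  27. ] -90.9
61.2 [-0.4 -9.8] turn 0.091 at [474.3  22.2] -86.5
66.2 [  0.2 -14.6] turn 0.201 at [474.9  17.4] -80.2
71.2 [  1.3 -19.2] turn 0.328 at [476.   12.8] -72.9
76.2 [  2.9 -23.7] turn 0.453 at [477.6   8.3] -65.8
81.2 [  5.1 -28. ] turn 0.559 at [479.8   4. ] -59.7
86.2 [  7.8 -32.1] turn 0.643 at [ 4.825e+02 -1.000e-01] -54.8
91.2 [ 10.8 -36.1] turn 0.707 at [485.5  -4.1] -51.2
96.2 [ 14.  -39.9] turn 0.751 at [488.7  -7.9] -48.7
101.2 [ 17.4 -43.7] turn 0.778 at [492.1 -11.7] -47.1
106.2 [ 20.9 -47.4] turn 0.795 at [495.6 -15.4] -46.1
111.2 [ 24.4 -51. ] turn 0.807 at [499.1 -19. ] -45.5
116.2 [ 27.9 -54.6] turn 0.816 at [502.6 -22.6] -45.0
121.2 [ 31.5 -58.1] turn 0.822 at [506.2 -26.1] -44.6
126.2 [ 35.  -61.6] turn 0.826 at [509.7 -29.6] -44.4
131.2 [ 38.6 -65. ] turn 0.828 at [513.3 -33. ] -44.2
136.2 [ 42.1 -68.5] turn 0.829 at [516.8 -36.5] -44.2
141.2 [ 45.6 -71.9] turn 0.828 at [520.3 -39.9] -44.2
146.2 [ 49.1 -75.3] turn 0.827 at [523.8 -43.3] -44.3
151.2 [ 52.6 -78.8] turn 
[... 406 characters left out ...]
6
191.2 [  79.1 -109.1] turn 0.492 at [553.8 -77.1] -63.5
196.2 [  80.8 -113.4] turn 0.346 at [555.5 -81.4] -71.9
201.2 [  82.  -117.9] turn 0.195 at [556.7 -85.9] -80.5
206.2 [  82.4 -122.6] turn 0.059 at [557.1 -90.6] -88.3
211.2 [  82.3 -127.3] turn -0.05 at [557.  -95.3] -94.6
216.2 [  81.7 -132.2] turn -0.135 at [ 556.4 -100.2] -99.4
221.2 [  80.8 -137.1] turn -0.197 at [ 555.5 -105.1] -103.0
226.2 [  79.5 -142.1] turn -0.239 at [ 554.2 -110.1] -105.4
231.2 [  78.1 -147.1] turn -0.264 at [ 552.8 -115.1] -106.8
236.2 [  76.6 -152. ] turn -0.271 at [ 551.3 -120. ] -107.2
241.2 [  75.1 -156.9] turn -0.262 at [ 549.8 -124.9] -106.7
246.2 [  73.7 -161.7] turn -0.235 at [ 548.4 -129.7] -105.2
```

```bash
python3 -m inch '[[1,[-0.3,-6,0],0],[1,[-0.3,-11,0],0.05],[1,[0.1,-15.5,0],0.14],[1,[0.8,-20,0],0.27],[1,[2.2,-24.5,0],0.4],[1,[2.2,-24.5,0],0.4]]'
python3 -c "
from wr import *
look()"
```

```text
time: 15.52
ee_pos: [0.477, 0.0073, 0.1497]
orientation: [3.142, 0.0, 1.941]
wrist_force: [0.3, 0.0, -2.0]
opening: 0.313
finger_force: 59.5
tcp [476.9   7.5 149.7] axis deg -68.9 F [ 0.4  0.8 -3.1] M [-0.05 -0.03  0.04] open 0.314 t 15.6
```

```bash
python3 -m inch '[[1,[2.2,-4.5,0],0.15],[1,[5,-8.5,0],0.28],[1,[8.5,-12.5,0],0.37],[1,[12,-16,0],0.4],[1,[15.5,-19.6,0],0.4],[1,[15.5,-19.6,0],0.4]]'
python3 -c "
from wr import *
look()"
```

```text
time: 16.32
ee_pos: [0.4926, -0.0122, 0.1496]
orientation: [3.142, 0.0, 2.34]
wrist_force: [-0.8, -0.2, -2.4]
opening: 0.312
finger_force: 59.5
tcp [492.4 -12.  149.6] axis deg -45.9 F [-0.  -0.7 -1.4] M [ 0.03  0.   -0.04] open 0.313 t 16.4
[[ 3.480e+02  2.560e+02  1.900e+01  5.454e+02 -6.600e+01  7.570e+01
   5.000e-01]
 [ 3.440e+02  2.560e+02  1.900e+01  5.435e+02 -6.400e+01  7.280e+01
   5.000e-01]
 [ 3.400e+02  2.560e+02  1.900e+01  5.415e+02 -6.200e+01  7.000e+01
   5.000e-01]
 [ 3.360e+02  2.555e+02  2.000e+01  5.393e+02 -6.010e+01  6.720e+01
   2.000e-01]
 [ 3.320e+02  2.555e+02  2.000e+01  5.374e+02 -5.810e+01  6.440e+01
   2.000e-01]
 [ 3.280e+02  2.555e+02  2.000e+01  5.355e+02 -5.620e+01  6.170e+01
   2.000e-01]
 [ 3.240e+02  2.555e+02  2.000e+01  5.336e+02 -5.420e+01  5.890e+01
   2.000e-01]
 [ 3.200e+02  2.555e+02  2.000e+01  5.317e+02 -5.220e+01  5.620e+01
   3.000e-01]
 [ 3.160e+02  2.550e+02  1.900e+01  5.296e+02 -5.050e+01  5.350e+01
  -0.000e+00]
 [ 3.120e+02  2.550e+02  1.900e+01  5.278e+02 -4.860e+01  5.080e+01
  -0.000e+00]
 [ 3.080e+02  2.545e+02  2.000e+01  5.257e+02 -4.690e+01  4.820e+01
  -3.000e-01]
 [ 3.040e+02  2.545e+02  2.000e+01  5.239e+02 -4.500e+01  4.550e+01
  -3.000e-01]
 [ 3.000e+02  2.545e+02  2.000e+01  5.220e+02 -4.310e+01  4.290e+01
  -3.000e-01]]
```

```bash
python3 -m inch '[[1,[5.4,-5.7,0],0],[1,[10.8,-11.4,0],0],[1,[16.2,-17.1,0],0],[1,[21.6,-22.8,0],0.01],[1,[27,-28.4,0],0.01],[1,[32.4,-33.8,0],0.02],[1,[37.8,-39,0],0.02],[1,[43,-44.1,0],0.02],[1,[43,-44.1,0],0.02]]'
python3 - <<'E'
from wr import *
f,o,P=look()
L=cv2.cvtColor(f["img"],cv2.COLOR_RGB2LAB)[...,2]
for v in range(286,352,8): print(v,L[v,220:300:2].tolist())
print(proj(f,[[.557,-.09,.15],[.555,-.105,.15],[.5505,-.12,.15]]))
E
```

```text
time: 17.5
ee_pos: [0.5358, -0.0564, 0.1496]
orientation: [3.141, 0.0, 2.361]
wrist_force: [-0.3, -0.7, -2.2]
opening: 0.313
finger_force: 59.5
tcp [535.4 -56.2 149.6] axis deg -44.7 F [-0.3 -0.3 -2.4] M [0.03 0.04 0.07] open 0.313 t 17.6
286 [128, 130, 134, 135, 135, 136, 137, 136, 137, 135, 136, 136, 136, 136, 137, 136, 136, 135, 136, 136, 136, 136, 136, 136, 135, 136, 136, 137, 136, 136, 137, 136, 136, 136, 135, 133, 129, 127, 126, 129]
294 [128, 128, 132, 136, 137, 136, 136, 136, 137, 137, 138, 137, 136, 135, 136, 137, 135, 136, 136, 138, 136, 137, 135, 136, 136, 136, 137, 136, 137, 136, 137, 135, 136, 137, 136, 131, 129, 128, 130, 128]
302 [130, 129, 133, 134, 133, 133, 134, 133, 135, 134, 134, 134, 135, 136, 147, 156, 156, 157, 157, 156, 157, 155, 156, 156, 156, 157, 157, 157, 156, 156, 157, 158, 157, 156, 156, 147, 130, 127, 128, 126]
310 [130, 134, 135, 134, 134, 135, 135, 135, 141, 149, 155, 156, 156, 157, 157, 156, 157, 157, 157, 157, 157, 157, 155, 156, 156, 157, 157, 157, 156, 156, 156, 156, 157, 156, 156, 154, 138, 129, 130, 127]
318 [136, 147, 153, 155, 156, 157, 157, 1
[... 371 characters left out ...]
4 [156, 156, 156, 156, 157, 156, 156, 156, 156, 157, 156, 156, 157, 156, 157, 157, 156, 156, 156, 157, 157, 156, 157, 156, 156, 155, 157, 156, 156, 156, 156, 156, 156, 156, 156, 155, 156, 156, 156, 156]
342 [156, 156, 156, 156, 156, 156, 156, 156, 156, 156, 157, 157, 157, 157, 156, 156, 156, 156, 156, 156, 156, 157, 156, 156, 156, 156, 157, 156, 156, 156, 156, 156, 156, 156, 156, 156, 156, 156, 156, 156]
350 [134, 137, 136, 140, 144, 147, 150, 153, 154, 155, 156, 156, 156, 156, 157, 156, 156, 156, 156, 157, 157, 156, 157, 156, 157, 157, 156, 155, 155, 154, 150, 150, 144, 141, 139, 136, 136, 136, 136, 135]
[[239.44456804 293.87253565]
 [218.77455194 307.8485833 ]
 [195.46166676 318.85591568]]
```

```bash
python3 - <<'E'
from path import *
from wr import look
import io,contextlib
f=eyes.grab_frame("wrist");b=cv2.cvtColor(f["img"],cv2.COLOR_RGB2LAB)[...,2].astype(float)
E=[]
for u in range(224,250,3):
    col=b[296:330,u]; i=np.flatnonzero((col[:-1]<146)&(col[1:]>=146))
    if len(i): k=i[0]; v=296+k+(146-col[k])/(col[k+1]-col[k]); E.append(1000*onz(f,u,v,.15)[:2])
E=np.array(E);print(E.round(1))
S,p=path((0,0)); Q=p(np.arange(0,S[-1],.2))
raw=1000*rail_line(pickle.load(open("f0.pkl","rb"))["top"])[40:,3:5]
for off in [(1,3),(.2,2.2),(0,2),(1,2),(1,1),(0,3)]:
    print(off,[round(np.min(np.hypot(*(raw+off-e).T)),1) for e in E],[round(np.min(np.hypot(*(Q+off-e).T)),1) for e in E])
E
```

```text
[[ 561.2 -107.2]
 [ 561.8 -105.3]
 [ 562.3 -103.3]
 [ 562.8 -101.3]
 [ 563.4  -99.4]
 [ 563.7  -97.3]
 [ 564.   -95.1]
 [ 564.   -92.7]
 [ 564.   -90.2]]
(1, 3) [np.float64(6.7), np.float64(6.4), np.float64(6.6), np.float64(6.4), np.float64(6.5), np.float64(6.6), np.float64(6.4), np.float64(6.8), np.float64(6.3)] [np.float64(5.9), np.float64(6.1), np.float64(6.2), np.float64(6.2), np.float64(6.5), np.float64(6.6), np.float64(6.6), np.float64(6.6), np.float64(6.5)]
(0.2, 2.2) [np.float64(7.1), np.float64(7.0), np.float64(7.2), np.float64(6.9), np.float64(7.3), np.float64(7.2), np.float64(7.2), np.float64(7.3), np.float64(7.2)] [np.float64(6.5), np.float64(6.7), np.float64(6.8), np.float64(6.9), np.float64(7.2), np.float64(7.3), np.float64(7.4), np.float64(7.3), np.float64(7.4)]
(0, 2) [np.float64(7.1), np.float64(7.1), np.float64(7.3), np.float64(7.1), np.float64(7.5), np.float64(7.3), np.float64(7.4), np.float64(7.4), np.float64(7.4)] [np.float64(6.7), np.float64(6.8), np.float64(6.9), np.float64(7.1), np.float64(7.3), np.float64(7.5), np.float64(7.5), np.float64(7.5), np.float64(7.6
[... 247 characters left out ...]
), np.float64(6.5), np.float64(6.5), np.float64(6.5), np.float64(6.6)]
(1, 1) [np.float64(5.8), np.float64(6.1), np.float64(5.9), np.float64(5.9), np.float64(6.3), np.float64(6.2), np.float64(6.6), np.float64(6.3), np.float64(6.6)] [np.float64(5.5), np.float64(5.6), np.float64(5.8), np.float64(5.9), np.float64(6.2), np.float64(6.4), np.float64(6.5), np.float64(6.5), np.float64(6.6)]
(0, 3) [np.float64(7.6), np.float64(7.4), np.float64(7.6), np.float64(7.3), np.float64(7.5), np.float64(7.6), np.float64(7.4), np.float64(7.7), np.float64(7.3)] [np.float64(6.9), np.float64(7.0), np.float64(7.1), np.float64(7.2), np.float64(7.5), np.float64(7.6), np.float64(7.6), np.float64(7.6), np.float64(7.5)]
```

```bash
python3 -m inch '[[1,[4.7,-4.7,0],0],[1,[9.2,-9.1,0],-0.02],[1,[13,-13.1,0],-0.08],[1,[16.1,-17.1,0],-0.18],[1,[18.5,-21.6,0],-0.33],[1,[20.3,-26.1,0],-0.47],[1,[20.3,-26.1,0],-0.47]]'
```

```text
time: 18.48
ee_pos: [0.556, -0.0826, 0.1496]
orientation: [3.141, 0.0, 1.891]
wrist_force: [-0.9, 0.3, -3.3]
opening: 0.317
finger_force: 59.5
```

```bash
python3 -m inch '[[1,[1.1,-4.5,0],-0.15],[1,[1.5,-9.3,0],-0.3],[1,[1.3,-14,0],-0.44],[1,[0.6,-18.5,0],-0.54],[1,[-0.5,-23,0],-0.58],[1,[-0.5,-23,0],-0.58]]'
python3 - <<'E'
from wr import *
f,o,P=look()
save("w9",cv2.resize(f["img"],(800,600)))
E
```

```text
time: 19.23
ee_pos: [0.5552, -0.1054, 0.1497]
orientation: [3.142, 0.0, 1.314]
wrist_force: [0.1, 0.3, -2.2]
opening: 0.312
finger_force: 59.6
tcp [ 555.2 -105.2  149.7] axis deg -104.7 F [ 0.4 -0.3 -2.7] M [ 0.05 -0.01  0.02] open 0.309 t 19.3
[[ 3.400e+02  2.570e+02  3.900e+01  5.381e+02 -1.722e+02  6.910e+01
   5.000e-01]
 [ 3.360e+02  2.565e+02  3.600e+01  5.385e+02 -1.694e+02  6.630e+01
   2.000e-01]]
```

View pics/w9.png

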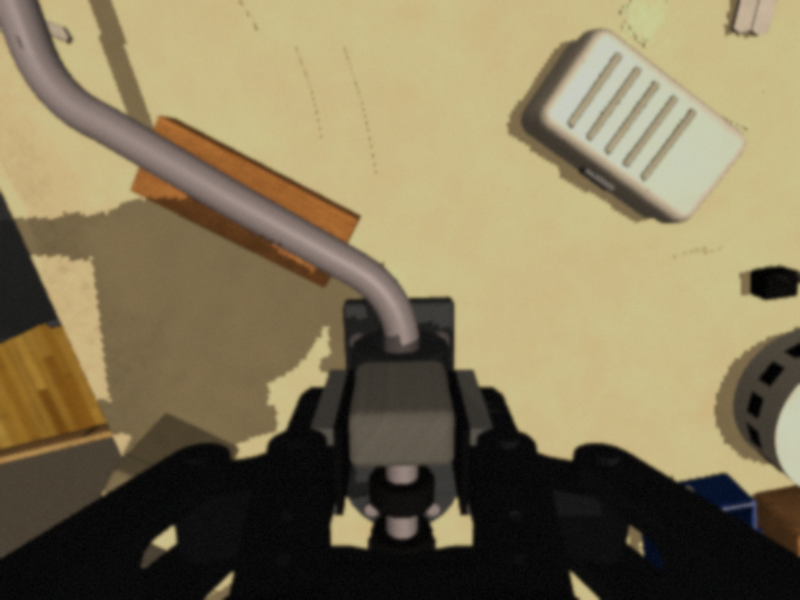

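Wrist view: the eye is threaded and centred, with the rod entering the ring at (400,330). Ahead are the buffer at (403,490) and the pad and collar at (402,535), both in line. Next I'll advance on the last leg and push while watching the force.

```bash
python3 -m inch '[[1,[-1.6,-5.8,0],0],[1,[-3.2,-11.6,0],0],[1,[-4.7,-17.4,0],0],[1,[-6.3,-23.2,0],0],[1,[-7.6,-28,0],0],[1,[-8.9,-32.8,0],0],[1,[-8.9,-32.8,0],0]]'
python3 -m inch '[[1,[-0.5,-1.9,0],0],[1,[-1,-3.9,0],0],[1,[-1.6,-5.8,0],0]]'
python3 -m inch '[[1,[-0.5,-1.9,0],0],[1,[-1,-3.9,0],0]]'
```

```text
time: 20.15
ee_pos: [0.5462, -0.1383, 0.1497]
orientation: [-3.142, 0.0, 1.311]
wrist_force: [1.1, 0.2, -1.9]
opening: 0.31
finger_force: 59.5
time: 20.52
ee_pos: [0.5448, -0.1435, 0.1497]
orientation: [-3.142, -0.001, 1.312]
wrist_force: [1.1, 4.2, -2.2]
opening: 0.315
finger_force: 59.5
time: 20.78
ee_pos: [0.5437, -0.1477, 0.1497]
orientation: [-3.142, -0.0, 1.312]
wrist_force: [1.5, 5.3, -1.7]
opening: 0.313
finger_force: 59.5
```

```bash
python3 -m inch '[[1,[-0.5,-1.9,0],0],[1,[-0.8,-2.9,0],0],[1,[-0.8,-2.9,0],0]]'
python3 -m inch '[[1,[-0.3,-1,0],0],[1,[-0.3,-1,0],0]]'
python3 -c "
from wr import *
f=eyes.grab_frame('wrist');o=r.get_obs();print(o['ee_pos'],o['wrist_force'])
L=cv2.cvtColor(f['img'],cv2.COLOR_RGB2GRAY)
for c in (252,257,262): print(c,L[285:355,c].tolist())"
```

```text
time: 21.15
ee_pos: [0.5429, -0.1507, 0.1497]
orientation: [3.142, 0.0, 1.312]
wrist_force: [1.6, 3.4, -3.1]
opening: 0.315
finger_force: 59.4
time: 21.4
ee_pos: [0.5426, -0.1516, 0.1497]
orientation: [3.142, 0.0, 1.312]
wrist_force: [2.6, 3.9, -3.6]
opening: 0.315
finger_force: 59.4
[ 0.54262226 -0.15159814  0.14965838] [ 2.90273646  3.7347059  -3.00063624]
252 [88, 88, 87, 89, 89, 90, 91, 90, 88, 88, 83, 79, 84, 98, 109, 115, 114, 113, 108, 94, 77, 61, 59, 65, 81, 95, 104, 105, 107, 104, 105, 105, 105, 107, 106, 106, 107, 106, 106, 107, 106, 107, 105, 104, 105, 106, 104, 106, 104, 105, 105, 105, 106, 101, 107, 104, 105, 105, 103, 102, 101, 103, 101, 100, 100, 103, 102, 97, 84, 58]
257 [90, 90, 89, 89, 88, 88, 88, 88, 87, 87, 82, 80, 89, 113, 127, 132, 133, 132, 132, 131, 126, 110, 86, 73, 92, 117, 127, 130, 133, 132, 131, 131, 130, 129, 131, 130, 131, 130, 132, 130, 130, 131, 131, 131, 131, 131, 130, 132, 132, 130, 130, 132, 131, 130, 130, 132, 132, 132, 129, 129, 129, 125, 127, 126, 126, 128, 127, 127, 120, 94]
262 [88, 88, 87, 87, 89, 86, 89, 88, 87, 90, 82, 79, 91, 112, 127, 128, 131, 130, 124, 118, 103, 80, 68, 74, 100, 116, 128, 128, 129, 128, 127, 128, 128, 127, 128, 129, 126, 129, 127, 128, 129, 128, 130, 126, 127, 129, 125, 128, 127, 128, 130, 129, 128, 129, 129, 129, 128, 129, 127, 124, 126, 127, 127, 125, 123, 125, 123, 123, 107, 70]
```

```bash
python3 -m inch '[[1,[0.1,-1,0],0],[1,[0,-2,0],0],[1,[0,-2,0],0]]'
python3 -m inch '[[1,[-0.3,-1,0],0],[1,[-0.3,-1,0],0]]'
```

```text
time: 21.82
ee_pos: [0.5423, -0.1536, 0.1496]
orientation: [-3.141, -0.0, 1.312]
wrist_force: [0.1, 4.5, -3.1]
opening: 0.312
finger_force: 59.5
time: 22.08
ee_pos: [0.542, -0.1546, 0.1496]
orientation: [-3.141, -0.0, 1.312]
wrist_force: [-0.4, 4.5, -3.1]
opening: 0.313
finger_force: 59.5
```

```bash
for i in 1 2 3; do python3 -m inch '[[1,[-0.4,-1,0],0],[1,[-0.4,-1,0],0]]' | egrep 'ee_pos|wrist'; done
```

```text
ee_pos: [0.5418, -0.1555, 0.1496]
wrist_force: [-1.5, 5.6, -4.0]
ee_pos: [0.5415, -0.1564, 0.1497]
wrist_force: [0.3, 7.0, -3.3]
ee_pos: [0.5413, -0.1573, 0.1497]
wrist_force: [1.0, 8.0, -2.6]
```

```bash
python3 -m inch '[[1,[-0.3,-1,0],0],[1,[-0.3,-1,0],0],[1,[-0.3,-1,0],0]]' | egrep 'ee_pos|wrist'; python3 -m inch '[[1,[0.2,0.8,0],0],[1,[0.4,1.5,0],0],[1,[0.4,1.5,0],0],[1,[0.5,2,-1],0],[1,[0.5,2,-1.8],0],[1,[0.5,2,-1.8],0]]'| egrep 'ee_pos|wrist'
```

```text
ee_pos: [0.541, -0.1581, 0.1497]
wrist_force: [0.7, 9.2, -3.5]
ee_pos: [0.5418, -0.1565, 0.1482]
wrist_force: [0.5, 6.7, 0.4]
```

```bash
for i in 1 2 3; do python3 -m inch '[[1,[0.3,1,0],0],[1,[0.3,1,0],0]]' | egrep 'ee_pos|wrist|open'; done
```

```text
ee_pos: [0.542, -0.1556, 0.1482]
wrist_force: [0.3, 4.5, 0.3]
opening: 0.313
ee_pos: [0.5422, -0.1547, 0.1481]
wrist_force: [1.3, 2.9, 0.3]
opening: 0.314
ee_pos: [0.5423, -0.1537, 0.1479]
wrist_force: [1.5, 1.0, -1.3]
opening: 0.314
```

```bash
python3 -m inch '[[1,[0,0.3,-0.8],0],[1,[0,0.3,-0.8],0],[-1,[0,0.3,-0.8],0],[-1,[0,0.3,-0.8],0],[-1,[0,0.3,-0.8],0],[-1,[0,0.3,-0.8],0],[-1,[0,0.3,-0.8],0],[-1,[0,0.3,-0.8],0]]' | egrep 'wrist|open|ee'; python3 -m inch '[[-1,[0,0,10],0],[-1,[0,0,30],0],[-1,[0,0,60],0],[-1,[0,0,90],0],[-1,[0,40,110],0],[-1,[0,75,110],0],[-1,[0,75,110],0],[-1,[0,75,110],0]]'| egrep 'time|wrist|open|ee'
python3 - <<'E'
from h import *
import pickle
F={n:eyes.grab_frame(n) for n in("side","top","wrist")};pickle.dump(F,open("f9.pkl","wb"))
a=cv2.resize(F["side"]["img"][105:185,230:290],(300,400),interpolation=cv2.INTER_CUBIC)
b=cv2.resize(F["wrist"]["img"],(500,375));b=np.vstack([b,np.zeros((25,500,3),np.uint8)])
save("fin",np.hstack([a,b]))
E
```

```text
ee_pos: [0.5422, -0.1533, 0.1471]
wrist_force: [1.4, -0.0, 0.3]
opening: 0.998
time: 26.7
ee_pos: [0.5423, -0.0785, 0.2575]
wrist_force: [0.6, -1.6, 0.2]
opening: 0.997
```

View pics/fin.png

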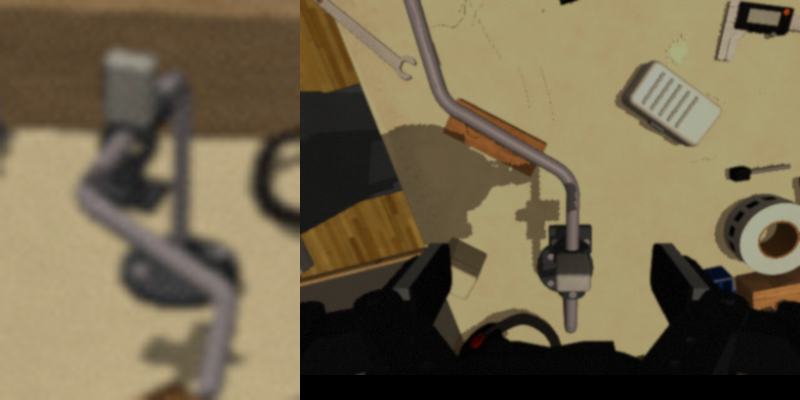

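The final picture shows the eye hanging upright on the last leg, with its tab at (573,270) in the wrist view. The spanner, case, wooden piece and cream box that it takes in look undisturbed. The push force held at about 4.5 N, then rose at the rate the pad's stiffness predicts, to 9 N, so the buffer is home.

```bash
python3 -c "
from plant import workorder
print(workorder.close_job())"
```

```text
the job is handed in; nothing more can be done
None
```

Job handed in: the guide eye is threaded round both bends and hangs on the last leg, and the buffer is home against the pad judging by the push force (peak about 9 N; the seat itself was hidden from the cameras). My first grip slipped, and the eye was set back down and re-gripped about 7 mm away before threading.

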